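Swap the worn chisel for the fresh one under the rubbing stones

ROBOT

A 6-joint arm with a two-finger parallel gripper is mounted at the origin on the work surface. World frame = base frame: x ahead of the robot, y to its left, z up, the work surface at z = 0. Lengths are in m, angles in rad, forces in N, time in s.
With the tool pointing down it reaches from about 0.325 to 0.85 m from the base axis. Payload 15.5 kg.
Tool frame: the origin (TCP) lies at the very end of the fingers, on their centre line; the grasp point (between the pads) lies 19 mm behind it; z points along the fingers, y is the line along which they close (so a half turn about z gives the same grasp; the last joint's range is limited). The gripper opens to 91 mm and grips with 3 to 60 N. Pads are 32 mm wide; open, the fingers measure 118 mm over their backs; the gripper's body (76 mm by 178 mm) begins 60 mm behind the grasp point.
Start: joints at [-1.433, 0.494, 1.345, -0, 1.302, -0.096], TCP at [0.144, -0.608, 0.214] pointing down, gripper open.
Joint ranges: [-2.91, 2.91], [-0.82, 2.16], [0.22, 2.67], [-1.22, 4.37], [0.12, 2.79], [-3.08, 3.08]. Speed limits (rad/s): [1.89, 1.89, 2.57, 3.01, 3.01, 3.01].

INTERFACE

Orientations are given as [roll, pitch, yaw] about the fixed x, y, z axes, in that order (R = Rz(yaw) Ry(pitch) Rx(roll)).
In Python, from bench import r gives the robot as it stands.
- The arm moves only by the tool drive_tool, never from a script. Its argument "series" is a list of rows, each a list of 4 numbers: the shift along the tool's x, y, z in mm, then the turn about the tool's z in degrees. In form: [[tx, ty, tz, roll], ...]. A call has exactly 5 rows; each row shifts and turns the commanded pose from where the row before left it, along the tool's axes as they then stand; what a row does not reach is not made up. A row lasts 1/10 s, in which the tool goes at most 50 mm and 8.59 degrees, less where a joint would pass 70% of its speed; a pose out of reach is approached as far as the arm can. A call is refused whole if a number of a shift passes 50 or a number of a turn 8.59, either way. A call with a gripper value outside its range is refused whole. "fingers" is the finger opening in mm, from 0 to 91.2, set as the call begins (left out, the last holds). The fingers move at their own pace and stop on an object; "force" is the grip in N (left out, the last holds). Time passes only in rows, so rows that do not move let the fingers close, or fill a call up. It gives the time, the measured TCP pose, the force, the opening and the grip force at its end, in the units of the state.
- r.state(): the state, without advancing time (a new reading comes with each control period).
- r.snapshot(name): name is "scene" or "side" or "wrist"; returns (picture, depth): 384x512x3 uint8, red, green, blue; 384x512 float32, m along the optical axis (not along the pixel's ray), 0 where there is no reading.
- r.calibration(name): a dict with "mtx" (3x3 intrinsics, pixels), "extrinsics" (4x4, takes a point from camera to world coordinates); the wrist camera has in their place "hand_eye" (4x4, takes a point from camera to tool coordinates, whose origin is the TCP and whose axes are the flange's). Camera axes: x right, y up, looking along -z (the intrinsics and any distortion apply to the point x, -y, -z); pixel columns grow to the right and rows downward; lengths in m; the calibration is good to about 2 mm. The wrist camera is an equidistant fisheye: a pixel r from the principal point sees the ray r / f radians off the axis. A picture is of the moment at which its call begins: read the wrist's pose just before it. calibration takes no time and is no camera call.
- r.hand_in(): hands the job in; it is judged then, once.
Trained networks look in the newest picture that a camera, given by its name, has taken for a name from the list of things; names that differ only in an ending like _2 or _b are one class to them, and where a whole thing is asked for, a point or a joint stands for the part that bears it (a point fixed in the world has none). Each returns a list of dicts, best first, with "score" (0 to 1); they miss things now and then, are a little off and sometimes report something else, mostly with a low value. They report only what shows in the picture. A call takes as long as a camera call.
- r.boxes_of(query, camera): "rect" ([left, top, right, bottom] in pixels, round what is visible of it).
- r.masks_of(query, camera): "pixels" (384x512 bool, what is visible of it) and "rect" ([left, top, right, bottom] in pixels, round what is visible of it).
The state is a dict: "time": time; "q": joint angles; "qd": joint speeds; "effort": joint torques, N m; "tool_pos": TCP position; "eef_rot": TCP orientation; "ft_force": force on the tool from outside, world axes, zero at the start; "torque": the same for the moment, N m; "width": finger opening in m; "grip_force": force on a finger pad.
Only numpy, scipy, OpenCV 4.12 (cv2) and the standard library are available. Lean on these libraries where they do the work, as an engineer would, in place of code of your own. Each camera call takes 0.05 s, during which the arm holds its last target. There are 200 camera calls.

TASK

Clear the two rubbing stones off the tool tray onto the black rubber mat, so that both lie flat there; then take out the blue chisel and lay it lengthwise in the notches of the empty rest, centred. Then lay the worn orange chisel flat in the tray lane that the blue one came from, and last put each rubbing stone back across that lane in just the place where it lay at the start. Leave the yellow chisel where it is.

Things in the scene. Friction and masses are not known exactly. Their poses are not given: they have to be found in the camera images.
- chisel_blue: mason's chisel, 200 mm long along its x, steel head towards -x, flared steel tip towards +x, middle 130 mm blue. Square section 20 x 20 mm (tip 28 mm wide), about 0.35 kg, balanced near mid-length. Origin: mid-length, middle of its underside. The fresh chisel; at the start in a tray lane beneath both rubbing stones, along the lane.
- chisel_orange: mason's chisel, 200 mm long along its x, steel head towards -x, flared steel tip towards +x, middle 130 mm orange. Square section 20 x 20 mm (tip 28 mm wide), about 0.35 kg, balanced near mid-length. Origin: mid-length, middle of its underside. The worn chisel; at the start in the notches of rest_full.
- chisel_yellow: mason's chisel, 200 mm long along its x, steel head towards -x, flared steel tip towards +x, middle 130 mm yellow. Square section 20 x 20 mm (tip 28 mm wide), about 0.35 kg, balanced near mid-length. Origin: mid-length, middle of its underside. Lies in the other tray lane; to be left alone.
- stone_red: brick-red rubbing stone, a block 45 mm (x) by 125 mm (y) by 35 mm high, about 0.43 kg; origin: centre of its underside. At the start it lies across a tray lane over the blue chisel, on the lane's wall tops, its y across the lane; the two stones' centres are about 90 mm apart, either one nearer the robot.
- stone_grey: pale grey rubbing stone, a block 45 mm (x) by 125 mm (y) by 35 mm high, about 0.43 kg; origin: centre of its underside. At the start it lies across a tray lane over the blue chisel, on the lane's wall tops, its y across the lane; the two stones' centres are about 90 mm apart, either one nearer the robot.
- tray: wooden tool tray, fixed, 256 mm (x) by 204 mm (y). Two open-topped lanes along x, centred at y = -49 and +49 mm, each 240 mm long and 90 mm wide inside; floor 6 mm, walls 8 mm thick with tops 40 mm above the table. Origin: centre of the underside, on the table.
- rest_full: dark wooden chisel rest, fixed, base 170 x 74 x 8 mm. Two cross bars, 16 mm wide, at x = -60 and +60 mm, have notches 40 mm wide (y -20 to 20 mm), floor 30 mm and lugs 45 mm above the table; a chisel lies along x in both. Origin: centre of the underside, on the table. The orange chisel lies in it at the start; it stays empty at the end.
- rest_empty: dark wooden chisel rest, fixed, base 170 x 74 x 8 mm. Two cross bars, 16 mm wide, at x = -60 and +60 mm, have notches 40 mm wide (y -20 to 20 mm), floor 30 mm and lugs 45 mm above the table; a chisel lies along x in both. Origin: centre of the underside, on the table. Empty at the start; the blue chisel goes here.
- mat: flat black rubber mat, fixed, 190 mm (x) by 150 mm (y), 4 mm thick: the side area, with room for both stones beside each other along x. Origin: centre of the underside, on the table.

How it is judged:
By the outcome, as a careful person would: the job done as asked, in the order asked, and still so for the second after the job is handed in, with the robot touching nothing.
It also fails if it takes over 144 s, if anything falls off the work surface, if the arm or the gripper's body presses on something with over 40 N, if the wrist force passes 120 N, or if a joint passes its speed limit or range.

## Working session

There is one attempt and no reset: what is moved stays moved. The work goes in short steps, Python scripts to look and compute and a tool call to move; the robot and the scene stay as the last step left them, time stands still between calls to the robot, and variables do not carry over. Pictures are saved under pics/ and viewed, at most 14 in all, crops included, and the job is handed in when it is done.

Besides the shell and the picture viewer there is one more tool, called after ">>>" in YAML: its name, and indented under it one key for each argument. drive_tool: Moves the arm, as the interface text tells. Its arguments: {"type":"object","properties":{"series":{"type":"array"},"fingers":{"type":"number"},"force":{"type":"number"}},"required":["series"]}

```bash
ls; mkdir -p pics; cat > h.py <<'E'
import numpy as np, cv2
from bench import r
def world(cam,depth,mask):
    c=r.calibration(cam);K=np.array(c["mtx"]);T=np.array(c["extrinsics"])
    v,u=np.nonzero(mask&(depth>0));z=depth[v,u]
    p=np.c_[(u-K[0,2])/K[0,0]*z,-(v-K[1,2])/K[1,1]*z,-z]
    return p@T[:3,:3].T+T[:3,3]
def rect(p):  # top-layer min-area rect: center, (w,h), long-axis yaw
    (c,s,a)=cv2.minAreaRect((p[:,:2]*1000).astype(np.float32))
    b=cv2.boxPoints((c,s,a));e=[b[1]-b[0],b[2]-b[1]]
    l=max(e,key=np.linalg.norm);return np.round(c,1),np.round(sorted(s),1),round(float(np.degrees(np.arctan2(l[1],l[0]))%180),1)
E
python3 - <<'E'
from h import *
print(r.state()); 
for c in("scene","side"):
    im,d=r.snapshot(c);cv2.imwrite(f"pics/{c}0.png",im[:,:,::-1]);np.save(f"pics/{c}0.npy",d)
    cal=r.calibration(c);print(c,cal)
    for n in("stone_red","stone_grey","chisel_blue","chisel_orange","chisel_yellow","tray","rest_full","rest_empty","mat"):
        for m in r.masks_of(n,c)[:2]:
            P=world(c,d,m["pixels"])
            if len(P)<20: continue
            zt=np.percentile(P[:,2],95);Q=P[np.abs(P[:,2]-zt)<.006]
            print(n,round(m["score"],2),m["rect"],"ztop",round(zt,4),len(Q),rect(Q),np.round(np.median(Q,0),3))
print(r.calibration("wrist"),r.state()["time"])
E
```

```text
pics
{'time': 0.0, 'q': array([-1.43349293e+00,  4.94180323e-01,  1.34615116e+00, -8.35316324e-06,
        1.30249313e+00, -9.54726349e-02]), 'qd': array([-0.00040102,  0.0012423 ,  0.00204141, -0.00184047, -0.0004546 ,
       -0.00057182]), 'effort': array([-2.81644629e-03, -8.78836870e+01, -3.81855941e+01,  7.07147643e-02,
        5.34345105e-02, -8.51278037e-05]), 'tool_pos': array([ 0.14413808, -0.60775142,  0.21333326]), 'eef_rot': array([-3.14036554e+00, -1.09424660e-04,  2.32778186e-01]), 'ft_force': array([ 0.26262232,  0.12265198, -0.01063629]), 'torque': array([ 0.04608113,  0.00759105, -0.02562301]), 'grip_force': 0.0, 'width': 0.09154941381757485}
scene {'mtx': array([[396.4795014 ,   0.        , 258.90194395],
       [  0.        , 396.4795014 , 190.68994156],
       [  0.        ,   0.        ,   1.        ]]), 'extrinsics': array([[ 0.88464032, -0.27098867,  0.37944255,  0.93658594],
       [ 0.46599869,  0.48586661, -0.73944497, -0.7872301 ],
       [ 0.01602275,  0.83096256,  0.55609756,  0.64117927],
       [ 0.        ,  0.        ,  0.        ,  1.        ]])}
sto
[... 3086 characters left out ...]
 72.2, 136.7]), 165.7) [ 0.532 -0.364  0.045]
mat 0.85 [233.4, 142.7, 310.0, 185.3] ztop 0.0076 2323 (array([ 530.1, -212.1]), array([153.3, 187.5]), 175.1) [ 0.529 -0.206  0.005]
{'mtx': array([[297.31863964,   0.        , 255.89352039],
       [  0.        , 297.31863964, 190.60290774],
       [  0.        ,   0.        ,   1.        ]]), 'hand_eye': array([[-9.35179763e-04,  9.65509766e-01,  2.60365162e-01,
         7.36726925e-02],
       [ 9.99999244e-01,  6.95168554e-04,  1.01391072e-03,
         3.48424877e-04],
       [ 7.97943027e-04,  2.60365913e-01, -9.65509686e-01,
        -1.70576351e-01],
       [ 0.00000000e+00,  0.00000000e+00,  0.00000000e+00,
         1.00000000e+00]])} 1.0
```

View pics/scene0.png

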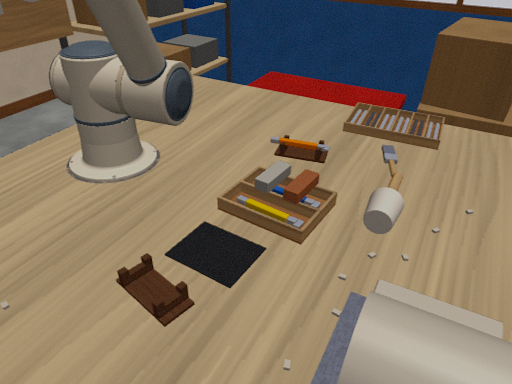

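View pics/side0.png

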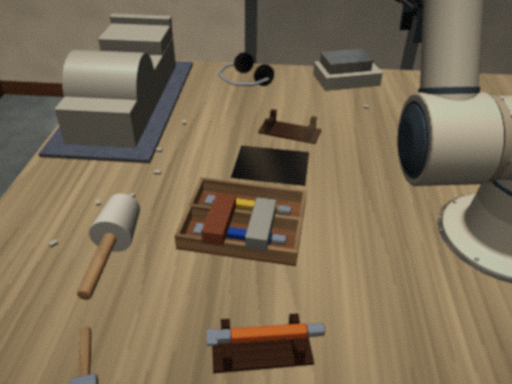

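```bash
cat > go.py <<'E'
# usage: go.py x y z yawdeg  (mm) -> remaining shift in present tool axes, turn
import sys
from h import *
def yaw(s): return s["eef_rot"][2]
def go(x,y,z,a):
    s=r.state();w=yaw(s);d=np.array([x,y,z])-s["tool_pos"]*1000
    t=(np.degrees(w)-a+180)%360-180
    c,n=np.cos(w),np.sin(w);print("t=%.2f"%s["time"],"shift",np.round([c*d[0]+n*d[1],n*d[0]-c*d[1],-d[2]],1),"turn",round(t,1))
    w=np.radians(a);c,n=np.cos(w),np.sin(w);print(" after turn: shift",np.round([c*d[0]+n*d[1],n*d[0]-c*d[1],-d[2]],1),"rpy",np.round(np.degrees(s["eef_rot"]),2),"F",np.round(s["ft_force"],1))
if __name__=="__main__": go(*map(float,sys.argv[1:5]))
E
python3 go.py 626 66 170 84.2
```

```text
t=1.00 shift [ 624.3 -544.8   43.9] turn -70.9
 after turn: shift [719.4 411.2  43.9] rpy [-180.      0.     13.34] F [ 0.9 -0.1  0.7]
```

>>> drive_tool:
  series:
    - [31,-27,0,0]
    - [31,-27,0,0]
    - [31,-27,0,0]
    - [31,-27,0,0]
    - [31,-27,0,0]
  fingers: 66
  force: 40

```text
time: 1.5
tool_pos: [0.2646, -0.4397, 0.214]
eef_rot: [3.141, -0.0, 0.233]
ft_force: [1.1, 0.1, 1.0]
width: 0.0658
grip_force: 0.0
```

>>> drive_tool:
  series:
    - [31,-27,0,0]
    - [31,-27,0,0]
    - [31,-27,0,0]
    - [31,-27,0,0]
    - [31,-27,0,0]

```text
time: 2.0
tool_pos: [0.3843, -0.2725, 0.2141]
eef_rot: [3.141, -0.0, 0.233]
ft_force: [1.0, -0.6, 0.2]
width: 0.0658
grip_force: 0.0
```

>>> drive_tool:
  series:
    - [31,-27,0,0]
    - [31,-27,0,0]
    - [31,-27,0,0]
    - [31,-27,0,0]
    - [31,-27,0,0]

```text
time: 2.5
tool_pos: [0.5041, -0.1052, 0.2141]
eef_rot: [3.141, -0.0, 0.233]
ft_force: [0.2, -0.5, -0.4]
width: 0.0661
grip_force: 0.0
```

>>> drive_tool:
  series:
    - [31,-27,0,0]
    - [31,-27,0,0]
    - [31,-27,0,0]
    - [31,-27,0,0]
    - [31,-27,0,0]

```text
time: 3.0
tool_pos: [0.6237, 0.062, 0.214]
eef_rot: [3.142, -0.0, 0.233]
ft_force: [0.2, -0.9, -0.4]
width: 0.0662
grip_force: 0.0
```

>>> drive_tool:
  series:
    - [0,0,0,-8]
    - [0,0,0,-8]
    - [0,0,0,-8]
    - [0,0,0,-8]
    - [0,0,0,-8]

```text
time: 3.5
tool_pos: [0.6229, 0.0604, 0.2139]
eef_rot: [-3.142, 0.0, 0.937]
ft_force: [0.0, 0.3, 0.2]
width: 0.0662
grip_force: 0.0
```

>>> drive_tool:
  series:
    - [0,0,0,-8]
    - [0,0,0,-8]
    - [0,0,0,-8]
    - [0,0,0,-7]
    - [0,0,0,0]

```text
time: 4.0
tool_pos: [0.6229, 0.0603, 0.2139]
eef_rot: [-3.142, 0.0, 1.474]
ft_force: [-0.5, 0.0, 1.1]
width: 0.0661
grip_force: 0.0
```

```bash
cat >> h.py <<'E'
def wworld(depth,mask,s):
    from scipy.spatial.transform import Rotation as Ro
    c=r.calibration("wrist");K=np.array(c["mtx"]);T=np.array(c["hand_eye"])
    v,u=np.nonzero(mask&(depth>0));z=depth[v,u]
    x=(u-K[0,2])/K[0,0];y=(v-K[1,2])/K[1,1];th=np.hypot(x,y);k=np.tan(th)/np.maximum(th,1e-9)
    p=np.c_[x*k*z,-y*k*z,-z]@T[:3,:3].T+T[:3,3]
    return p@Ro.from_euler("xyz",s["eef_rot"]).as_matrix().T+s["tool_pos"]
def look(names,pic=None):
    s=r.state();im,d=r.snapshot("wrist")
    if pic: cv2.imwrite(f"pics/{pic}.png",im[:,:,::-1])
    for n in names:
        for m in r.masks_of(n,"wrist")[:1]:
            P=wworld(d,m["pixels"],s);zt=np.percentile(P[:,2],90);Q=P[np.abs(P[:,2]-zt)<.005]
            print(n,round(m["score"],2),m["rect"],"ztop",round(zt,4),len(Q),rect(Q),np.round(np.median(Q,0),3))
E
python3 - <<'E'
from h import *
look(["stone_red","stone_grey","chisel_blue","tray"],"w1")
E
python3 go.py 626 66 170 84.2
```

```text
stone_red 0.83 [239.7, 112.5, 282.0, 228.9] ztop 0.0756 4631 (array([628.,  67.]), array([ 44.8, 123.4]), 83.5) [0.628 0.07  0.075]
stone_grey 0.83 [160.1, 118.3, 207.8, 226.1] ztop 0.0756 3720 (array([540. ,  75.9]), array([ 45.6, 121.7]), 84.9) [0.54  0.086 0.075]
chisel_blue 0.87 [150.1, 157.6, 306.2, 178.2] ztop 0.0261 867 (array([584.9,  69.1]), array([ 20.4, 196.1]), 173.4) [0.583 0.07  0.025]
tray 0.93 [126.3, 126.4, 331.5, 281.9] ztop 0.0398 2767 (array([579.8,  21. ]), array([204.7, 256.6]), 174.4) [0.588 0.06  0.04 ]
t=4.25 shift [ 6.   2.5 43.9] turn 0.0
 after turn: shift [ 6.   2.5 43.9] rpy [-180.    -0.    84.2] F [-0.  -0.5 -0.1]
```

View pics/w1.png

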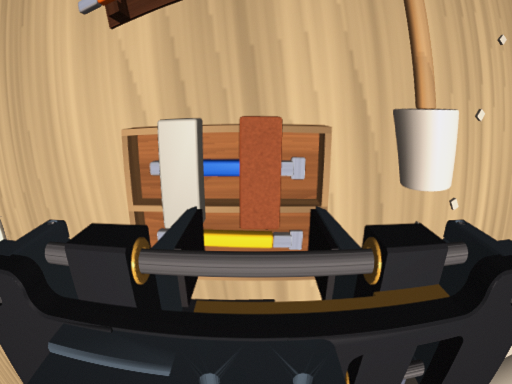

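>>> drive_tool:
  series:
    - [6.6,4,20,0]
    - [0,0,40,0]
    - [0,0,40,0]
    - [0,0,30,0]
    - [0,0,15,0]

```text
time: 4.75
tool_pos: [0.6261, 0.0665, 0.0661]
eef_rot: [-3.138, 0.0, 1.47]
ft_force: [0.6, 0.4, 1.3]
width: 0.0658
grip_force: 0.0
```

>>> drive_tool:
  series:
    - [0,0,12,0]
    - [0,0,8,0]
    - [0,0,4,0]
    - [0,0,0,0]
    - [0,0,0,0]

```text
time: 5.25
tool_pos: [0.628, 0.0665, 0.0456]
eef_rot: [3.141, -0.0, 1.472]
ft_force: [0.1, -0.5, 0.5]
width: 0.066
grip_force: 0.0
```

>>> drive_tool:
  series:
    - [0,0,0,0]
    - [0,0,0,0]
    - [0,0,0,0]
    - [0,0,0,0]
    - [0,0,0,0]
  fingers: 30
  force: 40

```text
time: 5.75
tool_pos: [0.6277, 0.0665, 0.0452]
eef_rot: [3.141, -0.0, 1.472]
ft_force: [-1.6, -0.4, 6.0]
width: 0.0445
grip_force: 40.0
```

```bash
python3 -c "
from h import *;s=r.state();print(s['tool_pos'],s['eef_rot'],s['width'],s['grip_force'],s['ft_force'])"; python3 go.py 577 -219 120 84.5
```

```text
[0.62769353 0.06652147 0.04523187] [ 3.14113339e+00 -4.00319820e-05  1.47205555e+00] 0.044477588014550117 39.95371341705322 [-1.61785441 -0.43337667  5.98388442]
t=5.75 shift [-289.1  -22.3  -74.8] turn -0.2
 after turn: shift [-289.1  -23.1  -74.8] rpy [179.97  -0.    84.34] F [-1.6 -0.4  6. ]
```

>>> drive_tool:
  series:
    - [0,0,-10,0]
    - [0,0,-20,0]
    - [0,0,-25,0]
    - [-13,-2,-20,0]
    - [-30,-3,0,0]

```text
time: 6.25
tool_pos: [0.6199, 0.0253, 0.1231]
eef_rot: [3.137, -0.001, 1.474]
ft_force: [1.3, -1.2, -4.0]
width: 0.0447
grip_force: 40.0
```

>>> drive_tool:
  series:
    - [-40,-3,0,0]
    - [-40,-3,0,0]
    - [-40,-3,0,0]
    - [-40,-3,0,0]
    - [-40,-3,0,0]

```text
time: 6.75
tool_pos: [0.583, -0.1748, 0.1203]
eef_rot: [-3.141, -0.0, 1.472]
ft_force: [1.3, 0.3, -3.2]
width: 0.0445
grip_force: 40.0
```

>>> drive_tool:
  series:
    - [-30,-3,0,0]
    - [-13,-2,0,0]
    - [0,0,20,-0.7]
    - [0,0,30,0]
    - [0,0,30,0]

```text
time: 7.25
tool_pos: [0.5747, -0.2153, 0.0396]
eef_rot: [3.141, 0.0, 1.484]
ft_force: [0.2, 0.1, -3.4]
width: 0.0448
grip_force: 40.0
```

```bash
python3 go.py 575 -216 9.7 85
```

```text
t=7.25 shift [-0.6  0.4 29.9] turn 0.0
 after turn: shift [-0.6  0.4 29.9] rpy [1.7995e+02 1.0000e-02 8.5040e+01] F [ 0.2  0.1 -3.4]
```

>>> drive_tool:
  series:
    - [0,0,12,0]
    - [0,0,10,0]
    - [0,0,5,0]
    - [0,0,3,0]
    - [0,0,0,0]

```text
time: 7.75
tool_pos: [0.5748, -0.2157, 0.0104]
eef_rot: [3.141, 0.0, 1.484]
ft_force: [0.1, -0.4, -3.4]
width: 0.0451
grip_force: 40.0
```

>>> drive_tool:
  series:
    - [0,0,0,0]
    - [0,0,0,0]
    - [0,0,0,0]
    - [0,0,0,0]
    - [0,0,0,0]
  fingers: 66

```text
time: 8.25
tool_pos: [0.5745, -0.2157, 0.0101]
eef_rot: [3.141, 0.0, 1.484]
ft_force: [-0.4, -0.9, 0.3]
width: 0.0658
grip_force: 0.0
```

```bash
python3 go.py 540 74 120 84.5
```

```text
t=8.25 shift [ 285.6  -59.4 -109.9] turn 0.5
 after turn: shift [ 285.   -62.1 -109.9] rpy [179.99   0.    85.04] F [-0.4 -0.9  0.3]
```

>>> drive_tool:
  series:
    - [0,0,-20,0]
    - [0,0,-30,0]
    - [0,0,-30,0]
    - [0,0,-30,0]
    - [40,-8,0,0]

```text
time: 8.75
tool_pos: [0.573, -0.1789, 0.1239]
eef_rot: [3.134, 0.003, 1.481]
ft_force: [2.6, 1.6, -1.1]
width: 0.0658
grip_force: 0.0
```

>>> drive_tool:
  series:
    - [45,-10,0,0]
    - [45,-10,0,0]
    - [45,-10,0,0]
    - [45,-10,0,0]
    - [40,-8,0,0]

```text
time: 9.25
tool_pos: [0.5404, 0.0502, 0.1201]
eef_rot: [3.142, -0.0, 1.484]
ft_force: [0.5, 0.0, 0.3]
width: 0.0661
grip_force: 0.0
```

>>> drive_tool:
  series:
    - [25,-4,0,0.4]
    - [0,0,0,0]
    - [0,0,0,0]
    - [0,0,0,0]
    - [0,0,0,0]

```text
time: 9.75
tool_pos: [0.5395, 0.0725, 0.1199]
eef_rot: [3.142, 0.0, 1.476]
ft_force: [0.3, 0.5, -0.6]
width: 0.0663
grip_force: 0.0
```

```bash
python3 -c "
from h import *
look(['stone_grey'])"; python3 go.py 540 73 45 84.6
```

```text
stone_grey 0.74 [227.3, 124.2, 292.6, 249.2] ztop 0.0755 7306 (array([540.7,  87.1]), array([45. , 99.2]), 84.3) [0.541 0.091 0.075]
t=9.85 shift [ 0.4  0.5 74.9] turn -0.0
 after turn: shift [ 0.4  0.5 74.9] rpy [180.     0.    84.57] F [ 0.  -0.8 -0.1]
```

>>> drive_tool:
  series:
    - [1,1,25,0]
    - [0,0,25,0]
    - [0,0,15,0]
    - [0,0,7,0]
    - [0,0,3,0]

```text
time: 10.35
tool_pos: [0.5403, 0.0741, 0.0445]
eef_rot: [-3.141, 0.0, 1.477]
ft_force: [-0.3, -0.2, 0.3]
width: 0.0662
grip_force: 0.0
```

>>> drive_tool:
  series:
    - [0,0,0,0]
    - [0,0,0,0]
    - [0,0,0,0]
    - [0,0,0,0]
    - [0,0,0,0]

```text
time: 10.85
tool_pos: [0.5405, 0.0744, 0.0452]
eef_rot: [3.141, -0.0, 1.477]
ft_force: [0.1, 0.4, -0.4]
width: 0.066
grip_force: 0.0
```

>>> drive_tool:
  series:
    - [0,0,0,0]
    - [0,0,0,0]
    - [0,0,0,0]
    - [0,0,0,0]
    - [0,0,0,0]
  fingers: 30
  force: 40

```text
time: 11.35
tool_pos: [0.5402, 0.0744, 0.0449]
eef_rot: [-3.141, 0.0, 1.477]
ft_force: [-2.9, 0.3, 2.0]
width: 0.0449
grip_force: 40.0
```

```bash
python3 -c "
from h import *;s=r.state();print(s['tool_pos'],s['eef_rot'])"; python3 go.py 482 -208 120 85
```

```text
[0.54017206 0.074372   0.04488981] [-3.14118648e+00  6.23250424e-05  1.47727317e+00]
t=11.35 shift [-286.6  -31.5  -75.1] turn -0.4
 after turn: shift [-286.4  -33.3  -75.1] rpy [-179.98    0.     84.64] F [-2.9  0.3  2. ]
```

>>> drive_tool:
  series:
    - [0,0,-10,0]
    - [0,0,-20,0]
    - [0,0,-25,0]
    - [-13,-2.5,-20,0]
    - [-30,-3,0,0]

```text
time: 11.85
tool_pos: [0.5326, 0.0329, 0.1229]
eef_rot: [3.137, -0.001, 1.479]
ft_force: [0.1, -1.1, -4.7]
width: 0.0448
grip_force: 40.0
```

>>> drive_tool:
  series:
    - [-40,-4,0,0]
    - [-40,-4,0,0]
    - [-40,-4,0,0]
    - [-40,-4,0,0]
    - [-40,-4,0,0]

```text
time: 12.35
tool_pos: [0.4918, -0.1667, 0.1205]
eef_rot: [3.141, 0.0, 1.477]
ft_force: [0.9, 0.7, -5.2]
width: 0.0448
grip_force: 40.0
```

>>> drive_tool:
  series:
    - [-30,-4,0,0]
    - [-13.5,-2,0,0]
    - [0,0,20,-0.4]
    - [0,0,30,0]
    - [0,0,30,0]

```text
time: 12.85
tool_pos: [0.4827, -0.2079, 0.0397]
eef_rot: [3.14, 0.0, 1.484]
ft_force: [0.1, -0.3, -4.3]
width: 0.0447
grip_force: 40.0
```

>>> drive_tool:
  series:
    - [0,0,12,0]
    - [0,0,10,0]
    - [0,0,5,0]
    - [0,0,2.6,0]
    - [0,0,0,0]

```text
time: 13.35
tool_pos: [0.4826, -0.2081, 0.0108]
eef_rot: [3.141, 0.0, 1.484]
ft_force: [-0.2, 0.1, -4.7]
width: 0.0451
grip_force: 40.0
```

>>> drive_tool:
  series:
    - [0,0,0,0]
    - [0,0,0,0]
    - [0,0,0,0]
    - [0,0,0,0]
    - [0,0,0,0]
  fingers: 66

```text
time: 13.85
tool_pos: [0.4824, -0.208, 0.0105]
eef_rot: [3.141, 0.0, 1.484]
ft_force: [-0.6, -0.5, 0.2]
width: 0.0661
grip_force: 0.0
```

```bash
python3 -c "
from h import *;s=r.state();print(s['tool_pos'],s['eef_rot'])";  python3 go.py 583.5 69.5 120 -6
```

```text
[ 0.48235219 -0.20797668  0.01046874] [3.14132356e+00 1.07367667e-04 1.48418103e+00]
t=13.85 shift [ 285.2   76.8 -109.5] turn 91.0
 after turn: shift [  71.6 -286.5 -109.5] rpy [1.7998e+02 1.0000e-02 8.5040e+01] F [-0.6 -0.5  0.2]
```

>>> drive_tool:
  series:
    - [0,0,-20,0]
    - [0,0,-30,0]
    - [0,0,-30,0]
    - [0,0,-30,0]
    - [40,11,0,0]
  fingers: 46

```text
time: 14.35
tool_pos: [0.4983, -0.1725, 0.1239]
eef_rot: [3.136, 0.003, 1.48]
ft_force: [1.3, 0.6, -0.8]
width: 0.0461
grip_force: 0.0
```

>>> drive_tool:
  series:
    - [45,12,0,0]
    - [45,12,0,0]
    - [45,12,0,0]
    - [45,12,0,0]
    - [40,11,0,0]

```text
time: 14.85
tool_pos: [0.5748, 0.0473, 0.1204]
eef_rot: [3.142, -0.0, 1.485]
ft_force: [1.1, 0.0, 0.0]
width: 0.0459
grip_force: 0.0
```

>>> drive_tool:
  series:
    - [25,7,0,0]
    - [0,0,0,8.3]
    - [0,0,0,8.3]
    - [0,0,0,8.3]
    - [0,0,0,8.3]

```text
time: 15.35
tool_pos: [0.5835, 0.0695, 0.1202]
eef_rot: [-3.141, 0.0, 0.899]
ft_force: [-0.3, -0.7, 0.1]
width: 0.0463
grip_force: 0.0
```

>>> drive_tool:
  series:
    - [0,0,0,8.3]
    - [0,0,0,8.3]
    - [0,0,0,8.3]
    - [0,0,0,8.3]
    - [0,0,0,8.3]

```text
time: 15.85
tool_pos: [0.5835, 0.0693, 0.1203]
eef_rot: [-3.142, 0.0, 0.174]
ft_force: [0.1, -0.9, 0.7]
width: 0.0459
grip_force: 0.0
```

>>> drive_tool:
  series:
    - [0,0,0,8.3]
    - [0,0,0,8]
    - [0,0,0,0]
    - [0,0,0,0]
    - [0,0,0,0]

```text
time: 16.35
tool_pos: [0.5836, 0.0693, 0.1203]
eef_rot: [3.142, 0.0, -0.1]
ft_force: [-0.1, 0.0, -0.2]
width: 0.0462
grip_force: 0.0
```

```bash
python3 - <<'E'
from h import *
look(["chisel_blue"],"w2")
for c in("scene","side"):
    im,d=r.snapshot(c);cv2.imwrite(f"pics/{c}1.png",im[:,:,::-1])
    for n in("chisel_blue","stone_red","stone_grey"):
        for m in r.masks_of(n,c)[:1]:
            P=world(c,d,m["pixels"]);zt=np.percentile(P[:,2],95);Q=P[np.abs(P[:,2]-zt)<.006]
            print(c,n,round(m["score"],2),"ztop",round(zt,4),rect(Q))
E
python3 go.py 583.5 69.5 9.5 -6
```

```text
chisel_blue 0.57 [240.6, 80.7, 273.0, 281.1] ztop 0.0263 3135 (array([585.8,  67.9]), array([ 24.1, 195.9]), 174.1) [0.601 0.067 0.025]
scene stone_red 0.78 ztop 0.0403 (array([ 573.7, -215.3]), array([ 45.3, 125.8]), 85.8)
scene stone_grey 0.9 ztop 0.0402 (array([ 481.2, -208.1]), array([ 47.2, 127. ]), 84.2)
side chisel_blue 0.61 ztop 0.0283 (array([584.2,  69.2]), array([ 25.4, 196.3]), 175.9)
side stone_red 0.65 ztop 0.0418 (array([ 557.5, -200.8]), array([  9.9, 101. ]), 84.6)
side stone_grey 0.96 ztop 0.0422 (array([ 481.5, -206.6]), array([ 45. , 124.8]), 84.7)
t=16.85 shift [-2.000e-01 -1.000e-01  1.108e+02] turn 0.0
 after turn: shift [-2.000e-01 -1.000e-01  1.108e+02] rpy [180.    -0.    -5.95] F [-0.1  0.2  0.3]
```

View pics/w2.png

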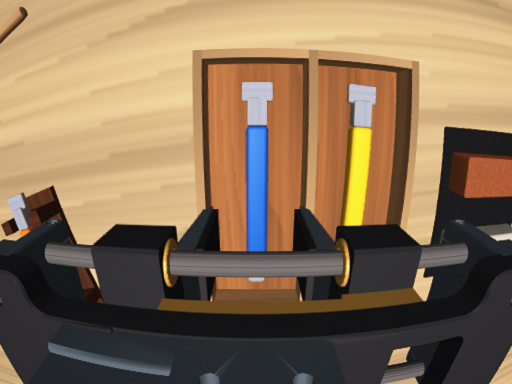

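>>> drive_tool:
  series:
    - [1,1,30,-0.5]
    - [0,0,30,0]
    - [0,0,25,0]
    - [0,0,15,0]
    - [0,0,7,0]

```text
time: 17.35
tool_pos: [0.5838, 0.0682, 0.0119]
eef_rot: [3.141, 0.002, -0.095]
ft_force: [0.1, 0.1, 0.4]
width: 0.046
grip_force: 0.0
```

>>> drive_tool:
  series:
    - [0,0,3.5,0]
    - [0,0,0,0]
    - [0,0,0,0]
    - [0,0,0,0]
    - [0,0,0,0]

```text
time: 17.85
tool_pos: [0.5848, 0.0683, 0.0104]
eef_rot: [-3.141, -0.001, -0.095]
ft_force: [0.4, 0.5, 0.4]
width: 0.046
grip_force: 0.0
```

>>> drive_tool:
  series:
    - [0,0,0,0]
    - [0,0,0,0]
    - [0,0,0,0]
    - [0,0,0,0]
    - [0,0,0,0]
  fingers: 5
  force: 40

```text
time: 18.35
tool_pos: [0.5845, 0.0683, 0.0098]
eef_rot: [-3.142, 0.0, -0.095]
ft_force: [-0.4, 0.5, 1.3]
width: 0.0196
grip_force: 40.0
```

```bash
python3 -c "
from h import *;s=r.state();print(s['tool_pos'],s['eef_rot'])";  python3 go.py 486 -378 130 -14
```

```text
[0.5844834  0.06828907 0.00983172] [-3.14156909e+00  4.48563596e-05 -9.52791172e-02]
t=18.35 shift [ -55.6  453.6 -120.2] turn 8.5
 after turn: shift [  12.4  456.9 -120.2] rpy [-180.      0.     -5.46] F [-0.4  0.5  1.3]
```

>>> drive_tool:
  series:
    - [0,0,-15,0]
    - [0,0,-30,0]
    - [0,0,-35,0]
    - [0,0,-25,0]
    - [0,20,-15,0]

```text
time: 18.85
tool_pos: [0.5832, 0.0497, 0.1318]
eef_rot: [-3.141, -0.002, -0.094]
ft_force: [0.7, -0.7, -2.8]
width: 0.0196
grip_force: 40.0
```

>>> drive_tool:
  series:
    - [-5,40,0,0]
    - [-5,40,0,0]
    - [-5,40,0,0]
    - [-5,40,0,0]
    - [-6,40,0,0]

```text
time: 19.35
tool_pos: [0.537, -0.1497, 0.1296]
eef_rot: [-3.141, 0.0, -0.095]
ft_force: [0.2, -0.1, -4.7]
width: 0.0197
grip_force: 40.0
```

>>> drive_tool:
  series:
    - [-6,40,0,0]
    - [-6,40,0,0]
    - [-6,40,0,0]
    - [-6,40,0,0]
    - [-6,40,0,0]

```text
time: 19.85
tool_pos: [0.4879, -0.3459, 0.1296]
eef_rot: [-3.141, 0.001, -0.095]
ft_force: [1.5, 0.3, -4.1]
width: 0.0199
grip_force: 40.0
```

>>> drive_tool:
  series:
    - [0,34,0,0]
    - [0,0,0,4.3]
    - [0,0,0,4.2]
    - [0,0,0,0]
    - [0,0,0,0]

```text
time: 20.35
tool_pos: [0.4854, -0.3781, 0.1296]
eef_rot: [-3.141, 0.001, -0.241]
ft_force: [0.3, 0.3, -2.1]
width: 0.0198
grip_force: 40.0
```

```bash
python3 - <<'E'
from h import *
s=r.state();look(["rest_empty","chisel_blue"],"w3")
E
python3 go.py 486.5 -378 34.5 -14
```

```text
rest_empty 0.91 [214.9, 99.4, 304.2, 215.1] ztop 0.0446 764 (array([ 545.5, -395.5]), array([15.9, 74.1]), 75.5) [ 0.546 -0.377  0.045]
chisel_blue 0.82 [232.0, 62.7, 281.6, 304.0] ztop 0.146 6308 (array([ 512.5, -385.3]), array([ 22.5, 139.6]), 166.7) [ 0.522 -0.387  0.145]
t=20.50 shift [ 0.9 -0.3 95.3] turn 0.1
 after turn: shift [ 0.9 -0.3 95.3] rpy [-1.800e+02  1.000e-02 -1.386e+01] F [-0.7  1.1 -2.9]
```

View pics/w3.png

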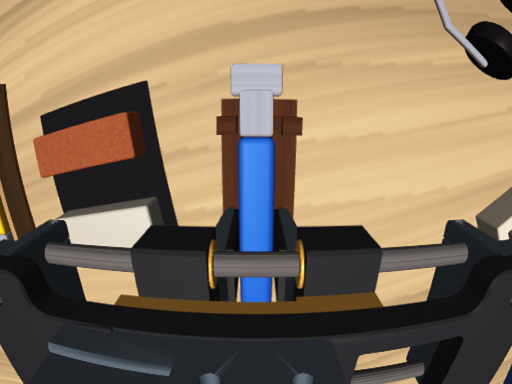

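>>> drive_tool:
  series:
    - [2,1,20,0.3]
    - [0,0,30,0]
    - [0,0,20,0]
    - [0,0,10,0]
    - [0,0,7,0]

```text
time: 21.0
tool_pos: [0.4873, -0.3796, 0.0423]
eef_rot: [-3.141, 0.0, -0.248]
ft_force: [-0.6, -0.4, -3.1]
width: 0.0195
grip_force: 40.0
```

>>> drive_tool:
  series:
    - [0,0,5,0]
    - [0,0,3,0]
    - [0,0,0,0]
    - [0,0,0,0]
    - [0,0,0,0]

```text
time: 21.5
tool_pos: [0.4875, -0.38, 0.0353]
eef_rot: [3.141, -0.001, -0.249]
ft_force: [0.0, 0.0, -2.8]
width: 0.0198
grip_force: 40.0
```

>>> drive_tool:
  series:
    - [0,0,0,0]
    - [0,0,0,0]
    - [0,0,0,0]
    - [0,0,0,0]
    - [0,0,0,0]
  fingers: 46

```text
time: 22.0
tool_pos: [0.4873, -0.3798, 0.0349]
eef_rot: [3.142, -0.0, -0.249]
ft_force: [0.3, -0.1, 0.4]
width: 0.0462
grip_force: 0.0
```

>>> drive_tool:
  series:
    - [0,0,-15,0]
    - [0,0,-30,0]
    - [0,0,-35,0]
    - [0,0,-30,0]
    - [0,0,-15,0]

```text
time: 22.5
tool_pos: [0.4881, -0.3806, 0.1639]
eef_rot: [3.14, -0.004, -0.249]
ft_force: [0.0, 0.5, -0.8]
width: 0.0461
grip_force: 0.0
```

```bash
python3 - <<'E'
from h import *
look(["rest_empty","chisel_blue"])
for c in("scene","side"):
    im,d=r.snapshot(c);cv2.imwrite(f"pics/{c}2.png",im[:,:,::-1])
    for n in("chisel_blue","rest_empty"):
        for m in r.masks_of(n,c)[:1]:
            P=world(c,d,m["pixels"]);zt=np.percentile(P[:,2],95);Q=P[np.abs(P[:,2]-zt)<.006]
            print(c,n,m["rect"],round(m["score"],2),"ztop",round(zt,4),rect(Q))
E
python3 go.py 512 325 159 10.5
```

```text
rest_empty 0.57 [216.6, 102.3, 295.4, 249.0] ztop 0.0445 1149 (array([ 494.6, -382.4]), array([ 74.3, 151.3]), 165.6) [ 0.533 -0.383  0.045]
chisel_blue 0.7 [239.4, 87.7, 271.7, 249.7] ztop 0.0504 2831 (array([ 500.9, -382.9]), array([ 20.7, 165.8]), 166.4) [ 0.502 -0.383  0.049]
scene chisel_blue [122.1, 252.9, 193.5, 311.4] 0.83 ztop 0.0508 (array([ 486.9, -380.4]), array([ 22.2, 195.4]), 165.3)
scene rest_empty [116.9, 253.5, 192.5, 324.1] 0.72 ztop 0.0448 (array([ 501.4, -385.6]), array([ 72.5, 168. ]), 165.3)
side chisel_blue [257.0, 110.9, 327.0, 129.8] 0.75 ztop 0.0526 (array([ 484.4, -378.5]), array([ 25.6, 194.8]), 166.2)
side rest_empty [260.8, 110.2, 321.6, 141.3] 0.78 ztop 0.0456 (array([ 486.5, -379. ]), array([ 76.8, 136.3]), 166.3)
t=22.95 shift [-149.2 -689.     0. ] turn -24.8
 after turn: shift [ 153.1 -688.1    0. ] rpy [-1.7996e+02  8.0000e-02 -1.4260e+01] F [ 0.3 -0.5  0.8]
```

>>> drive_tool:
  series:
    - [-9.5,-44,0,0]
    - [-9.5,-44,0,0]
    - [-9.5,-44,0,0]
    - [-9.5,-44,0,0]
    - [-9.5,-44,0,0]

```text
time: 23.45
tool_pos: [0.495, -0.1532, 0.1595]
eef_rot: [-3.141, 0.001, -0.249]
ft_force: [0.7, -0.1, -0.4]
width: 0.0458
grip_force: 0.0
```

>>> drive_tool:
  series:
    - [-9.5,-44,0,0]
    - [-9.5,-44,0,0]
    - [-9.5,-44,0,0]
    - [-9.5,-44,0,0]
    - [-9.5,-44,0,0]

```text
time: 23.95
tool_pos: [0.5032, 0.0718, 0.1595]
eef_rot: [3.141, 0.001, -0.249]
ft_force: [1.5, 0.1, -0.8]
width: 0.0459
grip_force: 0.0
```

>>> drive_tool:
  series:
    - [-9.5,-44,0,0]
    - [-9.5,-44,0,0]
    - [-9.5,-44,0,0]
    - [-9.5,-44,0,0]
    - [-9.5,-44,0,0]

```text
time: 24.45
tool_pos: [0.5113, 0.2969, 0.1594]
eef_rot: [3.141, 0.001, -0.249]
ft_force: [0.4, -0.3, 0.5]
width: 0.0456
grip_force: 0.0
```

>>> drive_tool:
  series:
    - [-7,-29,0,0]
    - [0,0,0,-8.3]
    - [0,0,0,-8.3]
    - [0,0,0,-8.2]
    - [0,0,0,0]

```text
time: 24.95
tool_pos: [0.5118, 0.3248, 0.1592]
eef_rot: [3.141, 0.001, 0.187]
ft_force: [-0.2, 1.1, -0.4]
width: 0.0458
grip_force: 0.0
```

```bash
python3 - <<'E'
from h import *
look(["rest_full","chisel_orange"])
E
python3 go.py 511.5 325.5 34 10.3
```

```text
rest_full 0.62 [479.4, 144.3, 512.0, 234.6] ztop 0.0258 576 (array([554.3, -24.9]), array([ 22.2, 106.9]), 173.8) [ 0.548 -0.021  0.025]
chisel_orange 0.95 [242.7, 83.4, 269.7, 252.6] ztop 0.0503 2913 (array([525.9, 329.3]), array([ 19.9, 166.3]), 9.5) [0.526 0.329 0.049]
t=25.10 shift [ -0.4  -0.9 125.6] turn -0.0
 after turn: shift [ -0.4  -0.9 125.6] rpy [1.7999e+02 2.0000e-02 1.0280e+01] F [1.2 0.  0.5]
```

>>> drive_tool:
  series:
    - [0,-1.5,30,0.4]
    - [0,0,35,0]
    - [0,0,30,0]
    - [0,0,18,0]
    - [0,0,8,0]

```text
time: 25.6
tool_pos: [0.5109, 0.3257, 0.037]
eef_rot: [3.141, 0.003, 0.174]
ft_force: [0.5, -0.2, 0.4]
width: 0.0463
grip_force: 0.0
```

>>> drive_tool:
  series:
    - [0,0,4.5,0]
    - [0,0,0,0]
    - [0,0,0,0]
    - [0,0,0,0]
    - [0,0,0,0]

```text
time: 26.1
tool_pos: [0.5121, 0.3265, 0.035]
eef_rot: [-3.141, -0.001, 0.177]
ft_force: [-0.1, 0.1, -0.1]
width: 0.0454
grip_force: 0.0
```

>>> drive_tool:
  series:
    - [0,0,0,0]
    - [0,0,0,0]
    - [0,0,0,0]
    - [0,0,0,0]
    - [0,0,0,0]
  fingers: 5
  force: 40

```text
time: 26.6
tool_pos: [0.5118, 0.3263, 0.0343]
eef_rot: [-3.142, -0.0, 0.177]
ft_force: [0.1, 0.1, 1.9]
width: 0.0199
grip_force: 40.0
```

>>> drive_tool:
  series:
    - [0,0,-15,0]
    - [0,0,-30,0]
    - [0,0,-25,0]
    - [0,0,-20,0]
    - [0,0,-10,0]

```text
time: 27.1
tool_pos: [0.5123, 0.3265, 0.1358]
eef_rot: [-3.141, -0.002, 0.177]
ft_force: [-0.6, -0.2, -2.8]
width: 0.0197
grip_force: 40.0
```

```bash
python3 go.py 583.5 69.3 10.5 -5.5
```

```text
t=27.10 shift [ 24.8 265.7 125.3] turn 15.6
 after turn: shift [ 95.6 249.2 125.3] rpy [-1.7997e+02 -1.0000e-01  1.0140e+01] F [-0.6 -0.2 -2.8]
```

>>> drive_tool:
  series:
    - [4,40,0,0]
    - [4,40,0,0]
    - [4,45,0,0]
    - [4,45,0,0]
    - [4,45,0,0]

```text
time: 27.6
tool_pos: [0.5691, 0.1164, 0.1336]
eef_rot: [-3.142, 0.001, 0.177]
ft_force: [0.7, 0.3, -2.3]
width: 0.0198
grip_force: 40.0
```

>>> drive_tool:
  series:
    - [4,38,0,0]
    - [1,13,0,0]
    - [0,0,0,8]
    - [0,0,0,7.6]
    - [0,0,0,0]

```text
time: 28.1
tool_pos: [0.5828, 0.0691, 0.1337]
eef_rot: [-3.142, 0.001, -0.098]
ft_force: [0.6, -0.1, -2.2]
width: 0.0197
grip_force: 40.0
```

```bash
python3 -c "
from h import *
look(['chisel_orange','tray'])"; python3 go.py 583.5 69.3 10.6 -5.5
```

```text
chisel_orange 0.91 [231.2, 61.8, 282.4, 305.4] ztop 0.1495 6290 (array([611. ,  65.4]), array([ 22.2, 141.8]), 174.5) [0.62  0.066 0.148]
tray 0.79 [199.1, 51.6, 412.7, 303.6] ztop 0.0399 6919 (array([579.6,  21. ]), array([205.4, 256.6]), 174.4) [0.65  0.016 0.04 ]
t=28.25 shift [ 5.000e-01 -1.000e-01  1.234e+02] turn 0.3
 after turn: shift [ 5.000e-01 -1.000e-01  1.234e+02] rpy [-1.80e+02  4.00e-02 -5.21e+00] F [ 0.1  0.4 -2.9]
```

>>> drive_tool:
  series:
    - [0.5,0,25,0.3]
    - [0,0,35,0]
    - [0,0,30,0]
    - [0,0,15,0]
    - [0,0,8,0]

```text
time: 28.75
tool_pos: [0.5829, 0.069, 0.0197]
eef_rot: [3.141, 0.002, -0.098]
ft_force: [-0.2, -0.6, -2.2]
width: 0.0197
grip_force: 40.0
```

>>> drive_tool:
  series:
    - [0,0,6,0]
    - [0,0,4,0]
    - [0,0,0,0]
    - [0,0,0,0]
    - [0,0,0,0]

```text
time: 29.25
tool_pos: [0.5841, 0.0688, 0.0119]
eef_rot: [-3.141, -0.001, -0.1]
ft_force: [-0.2, 0.6, -2.8]
width: 0.0197
grip_force: 40.0
```

>>> drive_tool:
  series:
    - [0,0,0,0]
    - [0,0,0,0]
    - [0,0,0,0]
    - [0,0,0,0]
    - [0,0,0,0]
  fingers: 46

```text
time: 29.75
tool_pos: [0.5838, 0.0688, 0.0114]
eef_rot: [-3.142, -0.0, -0.101]
ft_force: [-0.3, -0.3, -0.2]
width: 0.046
grip_force: 0.0
```

>>> drive_tool:
  series:
    - [0,0,-15,0]
    - [0,0,-30,0]
    - [0,0,-35,0]
    - [0,0,-30,0]
    - [0,0,0,0]

```text
time: 30.25
tool_pos: [0.5859, 0.0688, 0.1252]
eef_rot: [-3.141, -0.006, -0.1]
ft_force: [-0.4, -0.0, -0.6]
width: 0.0463
grip_force: 0.0
```

```bash
python3 - <<'E'
from h import *
look(["chisel_orange"])
E
python3 go.py 574.5 -215.7 120 85.04
```

```text
chisel_orange 0.6 [240.6, 84.0, 273.5, 284.8] ztop 0.0263 3083 (array([584.8,  69.9]), array([ 22.7, 196.1]), 173.9) [0.6   0.067 0.025]
t=30.35 shift [ 19.1 284.    1.8] turn -90.8
 after turn: shift [-284.2   15.2    1.8] rpy [-1.7999e+02 -7.0000e-02 -5.7600e+00] F [ 0.  -0.1  0.2]
```

Orange lies flat. Next comes the red stone: translate, then turn 90.8° the other way.

>>> drive_tool:
  series:
    - [2.5,30,0,0]
    - [2.5,45,0,0]
    - [3,45,0,0]
    - [3,45,0,0]
    - [3,45,0,0]
  fingers: 66

```text
time: 30.85
tool_pos: [0.5755, -0.143, 0.1199]
eef_rot: [-3.141, 0.002, -0.1]
ft_force: [1.0, -0.1, -0.7]
width: 0.0656
grip_force: 0.0
```

>>> drive_tool:
  series:
    - [3,45,0,0]
    - [2,29,0,-8.3]
    - [0,0,0,-8.3]
    - [0,0,0,-8.3]
    - [0,0,0,-8.3]

```text
time: 31.35
tool_pos: [0.5733, -0.2157, 0.1197]
eef_rot: [-3.139, 0.001, 0.484]
ft_force: [0.4, -0.8, -0.3]
width: 0.0659
grip_force: 0.0
```

>>> drive_tool:
  series:
    - [0,0,0,-8.3]
    - [0,0,0,-8.3]
    - [0,0,0,-8.3]
    - [0,0,0,-8.3]
    - [0,0,0,-8.3]

```text
time: 31.85
tool_pos: [0.5734, -0.2154, 0.1197]
eef_rot: [-3.139, -0.0, 1.209]
ft_force: [0.5, -0.5, -0.2]
width: 0.0663
grip_force: 0.0
```

>>> drive_tool:
  series:
    - [0,0,0,-8.3]
    - [0,0,0,-7.8]
    - [0,0,0,0]
    - [0,0,0,0]
    - [0,0,0,0]

```text
time: 32.35
tool_pos: [0.5739, -0.2156, 0.1208]
eef_rot: [-3.141, -0.0, 1.481]
ft_force: [0.1, -0.1, -0.3]
width: 0.0662
grip_force: 0.0
```

```bash
python3 go.py 574.5 -215.7 10.1 85.04
```

```text
t=32.35 shift [-1.000e-01  6.000e-01  1.107e+02] turn -0.2
 after turn: shift [-1.000e-01  6.000e-01  1.107e+02] rpy [-1.7996e+02 -2.0000e-02  8.4840e+01] F [ 0.1 -0.1 -0.3]
```

>>> drive_tool:
  series:
    - [0,0.6,25,-0.2]
    - [0,0,35,0]
    - [0,0,30,0]
    - [0,0,13,0]
    - [0,0,7.7,0]

```text
time: 32.85
tool_pos: [0.5744, -0.2156, 0.0097]
eef_rot: [-3.14, -0.001, 1.486]
ft_force: [0.3, -0.5, 0.7]
width: 0.0656
grip_force: 0.0
```

>>> drive_tool:
  series:
    - [0,0,0,0]
    - [0,0,0,0]
    - [0,0,0,0]
    - [0,0,0,0]
    - [0,0,0,0]

```text
time: 33.35
tool_pos: [0.575, -0.2159, 0.0112]
eef_rot: [3.141, 0.0, 1.488]
ft_force: [0.0, 0.1, -0.4]
width: 0.0663
grip_force: 0.0
```

>>> drive_tool:
  series:
    - [0,0,0,0]
    - [0,0,0,0]
    - [0,0,0,0]
    - [0,0,0,0]
    - [0,0,0,0]
  fingers: 30
  force: 40

```text
time: 33.85
tool_pos: [0.5747, -0.2158, 0.0107]
eef_rot: [3.142, -0.0, 1.488]
ft_force: [0.2, 0.3, 0.8]
width: 0.045
grip_force: 39.9
```

>>> drive_tool:
  series:
    - [0,0,-15,0]
    - [0,0,-30,0]
    - [0,0,-35,0]
    - [0,0,-20,0]
    - [0,0,-10,0]

```text
time: 34.35
tool_pos: [0.5755, -0.2161, 0.1234]
eef_rot: [3.139, 0.001, 1.488]
ft_force: [-0.5, -0.4, -3.0]
width: 0.0446
grip_force: 39.9
```

```bash
python3 go.py 627.7 66.5 46 84.34
```

```text
t=34.35 shift [286.   28.6  77.4] turn 0.9
 after turn: shift [286.4  24.1  77.4] rpy [1.7984e+02 6.0000e-02 8.5240e+01] F [-0.5 -0.4 -3. ]
```

>>> drive_tool:
  series:
    - [20,2,0,0]
    - [40,4,0,0]
    - [40,4,0,0]
    - [40,4,0,0]
    - [40,4,0,0]

```text
time: 34.85
tool_pos: [0.6072, -0.0363, 0.1204]
eef_rot: [-3.14, -0.0, 1.487]
ft_force: [0.5, -0.5, -3.3]
width: 0.0447
grip_force: 39.9
```

>>> drive_tool:
  series:
    - [40,4,0,0]
    - [40,4,0,0]
    - [26,2.5,0,0.9]
    - [0,0,20,0]
    - [0,0,20,0]

```text
time: 35.35
tool_pos: [0.6268, 0.068, 0.0802]
eef_rot: [3.141, 0.0, 1.474]
ft_force: [-0.2, -0.5, -3.5]
width: 0.0446
grip_force: 39.9
```

>>> drive_tool:
  series:
    - [0,0,15,0]
    - [0,0,5,0]
    - [0,0,0,0]
    - [0,0,0,0]
    - [0,0,0,0]

```text
time: 35.85
tool_pos: [0.6274, 0.0668, 0.0615]
eef_rot: [3.14, -0.0, 1.472]
ft_force: [-0.0, 0.5, -3.7]
width: 0.0445
grip_force: 39.9
```

```bash
python3 go.py 627.7 66.5 46.9 84.34
```

```text
t=35.85 shift [-0.3  0.4 14.6] turn -0.0
 after turn: shift [-0.3  0.4 14.6] rpy [ 1.7993e+02 -1.0000e-02  8.4330e+01] F [-0.   0.5 -3.7]
```

>>> drive_tool:
  series:
    - [-0.3,0.4,6,0]
    - [0,0,5,0]
    - [0,0,3.2,0]
    - [0,0,0,0]
    - [0,0,0,0]

```text
time: 36.35
tool_pos: [0.6272, 0.0665, 0.0463]
eef_rot: [-3.141, 0.0, 1.472]
ft_force: [-1.0, -0.7, -0.5]
width: 0.045
grip_force: 40.0
```

>>> drive_tool:
  series:
    - [0,0,0,0]
    - [0,0,0,0]
    - [0,0,0,0]
    - [0,0,0,0]
    - [0,0,0,0]
  fingers: 66

```text
time: 36.85
tool_pos: [0.6273, 0.0666, 0.0465]
eef_rot: [3.142, -0.0, 1.472]
ft_force: [-0.2, 0.5, -0.5]
width: 0.0658
grip_force: 0.0
```

>>> drive_tool:
  series:
    - [0,0,-10,0]
    - [0,0,-30,0]
    - [0,0,-30,0]
    - [0,0,0,0]
    - [0,0,0,0]

```text
time: 37.35
tool_pos: [0.6277, 0.0666, 0.1175]
eef_rot: [3.14, -0.0, 1.472]
ft_force: [-0.3, -0.7, 0.3]
width: 0.066
grip_force: 0.0
```

```bash
python3 go.py 482.4 -208 10.6 85.04
```

```text
t=37.35 shift [-287.6 -117.5  106.9] turn -0.7
 after turn: shift [-286.1 -121.   106.9] rpy [ 1.7989e+02 -1.0000e-02  8.4340e+01] F [-0.3 -0.7  0.3]
```

>>> drive_tool:
  series:
    - [-27.6,-12.5,0,0]
    - [-40,-16,0,0]
    - [-40,-16,0,0]
    - [-40,-16,0,0]
    - [-40,-16,0,0]

```text
time: 37.85
tool_pos: [0.531, -0.1136, 0.1157]
eef_rot: [-3.14, -0.0, 1.472]
ft_force: [1.3, 0.1, 0.2]
width: 0.0658
grip_force: 0.0
```

>>> drive_tool:
  series:
    - [-40,-16,0,0]
    - [-40,-16,0,0]
    - [-20,-9,0,-0.7]
    - [0,0,0,0]
    - [0,0,30,0]

```text
time: 38.35
tool_pos: [0.4834, -0.2092, 0.088]
eef_rot: [3.137, 0.002, 1.483]
ft_force: [0.4, -0.3, -1.1]
width: 0.0658
grip_force: 0.0
```

```bash
python3 go.py 482.4 -208 10.6 85.04
```

```text
t=38.35 shift [ 1.1 -1.1 77.4] turn -0.1
 after turn: shift [ 1.1 -1.1 77.4] rpy [1.7976e+02 1.0000e-01 8.4950e+01] F [ 0.4 -0.3 -1.1]
```

>>> drive_tool:
  series:
    - [0.5,-0.5,30,-0.1]
    - [0,0,20,0]
    - [0,0,15,0]
    - [0,0,7,0]
    - [0,0,3,0]

```text
time: 38.85
tool_pos: [0.4813, -0.2068, 0.0107]
eef_rot: [-3.14, -0.001, 1.486]
ft_force: [0.5, -0.3, 0.4]
width: 0.0658
grip_force: 0.0
```

>>> drive_tool:
  series:
    - [0,0,0,0]
    - [0,0,0,0]
    - [0,0,0,0]
    - [0,0,0,0]
    - [0,0,0,0]

```text
time: 39.35
tool_pos: [0.4816, -0.2076, 0.0117]
eef_rot: [3.141, 0.0, 1.486]
ft_force: [-0.4, -0.8, -0.4]
width: 0.066
grip_force: 0.0
```

```bash
python3 go.py 482.4 -208 10.6 85.04
```

```text
t=39.35 shift [-0.3  0.8  1.1] turn 0.1
 after turn: shift [-0.3  0.8  1.1] rpy [1.7997e+02 1.0000e-02 8.5140e+01] F [-0.4 -0.8 -0.4]
```

>>> drive_tool:
  series:
    - [-0.3,0.7,1,0]
    - [0,0,0,0]
    - [0,0,0,0]
    - [0,0,0,0]
    - [0,0,0,0]

```text
time: 39.85
tool_pos: [0.4822, -0.2079, 0.0104]
eef_rot: [3.142, -0.0, 1.486]
ft_force: [0.3, -0.8, 0.6]
width: 0.066
grip_force: 0.0
```

>>> drive_tool:
  series:
    - [0,0,0,0]
    - [0,0,0,0]
    - [0,0,0,0]
    - [0,0,0,0]
    - [0,0,0,0]
  fingers: 30
  force: 40

```text
time: 40.35
tool_pos: [0.4822, -0.2079, 0.0104]
eef_rot: [3.142, 0.0, 1.486]
ft_force: [0.2, 0.3, 0.3]
width: 0.0447
grip_force: 40.0
```

>>> drive_tool:
  series:
    - [0,0,-15,0]
    - [0,0,-30,0]
    - [0,0,-35,0]
    - [0,0,-20,0]
    - [0,0,-10,0]

```text
time: 40.85
tool_pos: [0.4826, -0.2081, 0.1219]
eef_rot: [3.14, 0.001, 1.486]
ft_force: [-0.1, 0.0, -4.8]
width: 0.0447
grip_force: 40.0
```

```bash
python3 go.py 540.2 74.4 46.3 84.64
```

```text
t=40.85 shift [286.4  33.5  75.6] turn 0.5
 after turn: shift [286.6  31.   75.6] rpy [1.799e+02 5.000e-02 8.514e+01] F [-0.1  0.  -4.8]
```

>>> drive_tool:
  series:
    - [20,2.5,0,0]
    - [40,4.7,0,0]
    - [40,4.7,0,0]
    - [40,4.7,0,0]
    - [40,4.7,0,0]

```text
time: 41.35
tool_pos: [0.5181, -0.0287, 0.1195]
eef_rot: [-3.14, -0.0, 1.486]
ft_force: [0.5, -0.3, -4.3]
width: 0.0446
grip_force: 40.0
```

>>> drive_tool:
  series:
    - [40,4.7,0,0]
    - [40,4.7,0,0]
    - [26.4,3,0,0.5]
    - [0,0,20,0]
    - [0,0,20,0]

```text
time: 41.85
tool_pos: [0.5398, 0.0757, 0.0793]
eef_rot: [-3.141, 0.0, 1.479]
ft_force: [0.5, 0.3, -5.6]
width: 0.0447
grip_force: 40.0
```

>>> drive_tool:
  series:
    - [0,0,15,0]
    - [0,0,5,0]
    - [0,0,0,0]
    - [0,0,0,0]
    - [0,0,0,0]

```text
time: 42.35
tool_pos: [0.5405, 0.0746, 0.0611]
eef_rot: [3.141, -0.0, 1.477]
ft_force: [0.5, -0.1, -3.6]
width: 0.0449
grip_force: 40.0
```

```bash
python3 go.py 540.2 74.4 46.4 84.64
```

```text
t=42.35 shift [-0.2 -0.2 14.7] turn -0.0
 after turn: shift [-0.2 -0.2 14.7] rpy [ 1.7994e+02 -1.0000e-02  8.4630e+01] F [ 0.5 -0.1 -3.6]
```

>>> drive_tool:
  series:
    - [-0.2,-0.2,6,0]
    - [0,0,5,0]
    - [0,0,3,0]
    - [0,0,0,0]
    - [0,0,0,0]

```text
time: 42.85
tool_pos: [0.5397, 0.0745, 0.0462]
eef_rot: [-3.141, 0.0, 1.477]
ft_force: [-0.3, -0.1, -5.3]
width: 0.0448
grip_force: 40.0
```

>>> drive_tool:
  series:
    - [0,0,0,0]
    - [0,0,0,0]
    - [0,0,0,0]
    - [0,0,0,0]
    - [0,0,0,0]
  fingers: 66

```text
time: 43.35
tool_pos: [0.5399, 0.0745, 0.0465]
eef_rot: [3.141, -0.0, 1.477]
ft_force: [-0.4, -0.4, -0.6]
width: 0.0658
grip_force: 0.0
```

>>> drive_tool:
  series:
    - [0,0,-10,0]
    - [0,0,-30,0]
    - [0,0,-40,0]
    - [0,0,-40,0]
    - [0,0,-40,0]

```text
time: 43.85
tool_pos: [0.5394, 0.0745, 0.2089]
eef_rot: [3.141, -0.0, 1.477]
ft_force: [0.7, 1.0, 0.1]
width: 0.0659
grip_force: 0.0
```

>>> drive_tool:
  series:
    - [-45,0,0,0]
    - [-45,0,0,0]
    - [-45,0,0,0]
    - [-45,0,0,0]
    - [-45,0,0,0]

```text
time: 44.35
tool_pos: [0.5183, -0.1513, 0.2073]
eef_rot: [3.141, 0.0, 1.477]
ft_force: [0.7, -0.2, -0.3]
width: 0.0661
grip_force: 0.0
```

>>> drive_tool:
  series:
    - [-45,0,0,0]
    - [-40,0,0,0]
    - [0,0,0,0]
    - [0,0,0,0]
    - [0,0,0,0]

```text
time: 44.85
tool_pos: [0.5108, -0.2334, 0.2068]
eef_rot: [3.142, -0.0, 1.478]
ft_force: [-0.5, 0.7, 0.0]
width: 0.066
grip_force: 0.0
```

```bash
python3 - <<'E'
from h import *
for c in("scene","side"):
    im,d=r.snapshot(c);cv2.imwrite(f"pics/{c}3.png",im[:,:,::-1])
    for n in("stone_red","stone_grey","chisel_blue","chisel_orange","chisel_yellow"):
        for m in r.masks_of(n,c)[:1]:
            P=world(c,d,m["pixels"])
            if len(P)<20: continue
            zt=np.percentile(P[:,2],95);Q=P[np.abs(P[:,2]-zt)<.006]
            print(c,n,round(m["score"],2),"ztop",round(zt,4),rect(Q))
a=cv2.imread("pics/scene3.png")
cv2.imwrite("pics/f.png",cv2.resize(a[120:340,100:350],None,fx=2.5,fy=2.5))
print(r.state()["time"],r.state()["tool_pos"])
E
```

```text
scene stone_red 0.66 ztop 0.0758 (array([625.9,  65.3]), array([ 44.9, 124.6]), 83.0)
scene stone_grey 0.97 ztop 0.076 (array([537.7,  73.6]), array([ 46.9, 128.8]), 84.8)
scene chisel_blue 0.9 ztop 0.0509 (array([ 486.6, -382.2]), array([ 22.8, 196.1]), 166.1)
scene chisel_orange 0.52 ztop 0.0268 (array([612.7,  63.3]), array([ 21.2, 135.3]), 173.3)
scene chisel_yellow 0.87 ztop 0.0278 (array([570.8, -28.3]), array([ 22.3, 190.1]), 173.3)
side stone_red 0.64 ztop 0.0779 (array([626.4,  67. ]), array([ 45.4, 127.2]), 83.7)
side stone_grey 0.68 ztop 0.0778 (array([539. ,  75.2]), array([ 44.6, 127.2]), 84.6)
side chisel_blue 0.9 ztop 0.0525 (array([ 486.5, -377.4]), array([ 33.2, 197.4]), 163.1)
side chisel_orange 0.78 ztop 0.0284 (array([584.1,  69.3]), array([ 20.6, 196. ]), 173.2)
side chisel_yellow 0.56 ztop 0.0293 (array([573.1, -26.6]), array([ 21.4, 194. ]), 173.2)
45.45 [ 0.51083056 -0.23411681  0.20641408]
```

View pics/f.png

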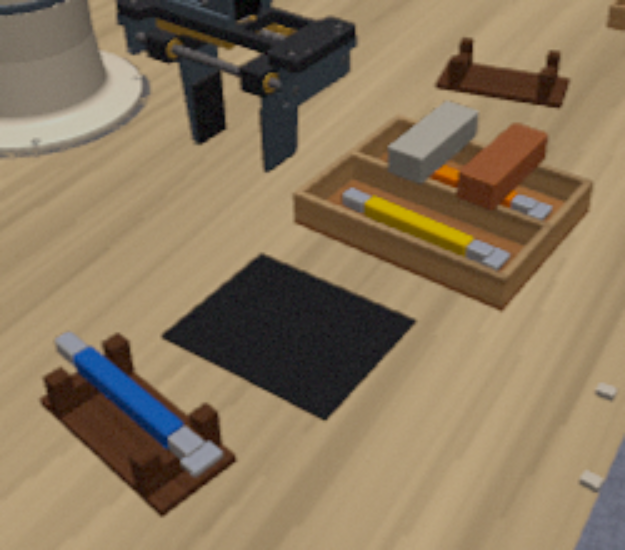

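The picture shows both stones back across the lane over the orange chisel, at about (435,140) and (505,165) in the crop. The blue chisel sits in its rest at about (135,400), and the mat and the other rest are empty.

```bash
python3 -c "
from bench import r
print(r.hand_in())"
```

```text
the job is handed in; nothing more can be done
None
```

The job is handed in at about 45 s of the 144 s: blue chisel centred in the empty rest to about 2 mm, orange flat in blue's old lane, both stones back at their starting places (gripper within about 0.5 mm of where it picked them up), yellow untouched; the verdict was not shown.

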